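Tuck a release strip under a sprung book cover and hold it pressed

ROBOT

A 6-joint arm with a two-finger parallel gripper is mounted at the origin on the work surface; the furniture and walls round the work are solid. World frame = base frame: x ahead of the robot, y to its left, z up, the work surface at z = 0. Lengths are in m, angles in rad, forces in N, time in s.
With the tool pointing down it reaches from about 0.225 to 0.875 m from the base axis. Payload 3.4 kg.
Tool frame: the origin (TCP) lies between the finger pads; the fingertips stand 14 mm ahead of it and the grasp point (between the pads) lies 5 mm behind it; z points along the fingers, y is the direction in which the jaws open and shut (so a half turn about z gives the same grasp; the last joint's range is limited). The gripper opens to 85 mm and grips with 20 to 120 N. Pads are 22 mm wide; open, the fingers measure 114 mm over their backs; the gripper's body (76 mm by 85 mm) begins 54 mm behind the grasp point. The pads swing forward as they close: fully open they stand 13 mm farther back than shut.
Start: joints at [-1.325, 0.276, 1.505, -0, 1.361, -0.121], TCP at [0.206, -0.537, 0.245] pointing down, gripper open.
Joint ranges: [-2.89, 2.89], [-0.75, 2.08], [0.22, 2.7], [-1.18, 4.32], [0.11, 2.71], [-2.7, 2.7]. Speed limits (rad/s): [2.57, 2.57, 3.14, 3.14, 3.14, 3.14].

INTERFACE

Orientations are given as a unit quaternion [w, x, y, z].
In Python, from rig import manip, get_image, job gives the robot as it stands. The module is installed in compiled form; this text tells all that it offers.
- The arm moves only by the tool step_arm, never from a script. Its argument "moves" is one flat list of numbers, 5 for each row, row after row: the shift along the tool's x, y, z as a fraction of full scale, then the turn about the tool's z as a fraction of full scale, then the gripper's target within -1 to 1 (shut at 1, half-way at 0, fully open at -1). In form: [dx, dy, dz, twist, hand, dx, dy, dz, twist, hand, ...]. A call has 1 to 5 rows; each row is the pose to reach, as a shift and turn from the pose commanded when the call began, along the tool's axes at that moment, turning the shorter way round; what a row does not reach only later rows make up. Full scale, the value 1, is 500 mm for a shift and pi rad for a turn. A row lasts 1/10 s, in which the tool goes at most 50 mm and 8.59 degrees, less where a joint would pass 70% of its speed; a pose out of reach is approached as far as the arm can. A call with a number of a shift or a turn outside -1 to 1 is refused whole. A call with a gripper value outside its range is refused whole. The fingers move at their own pace and stop on an object; "force" is the grip in N (left out, the last holds). Time passes only in rows, so rows that repeat a pose let the fingers close. It gives the time, the measured TCP pose, the force and the opening at its end, in the units of the state.
- manip.get_state(): the state, without advancing time (a new reading comes with each control period).
- get_image(name): name is "scene" or "top" or "wrist"; returns a dict with "frame" (400x640x3 uint8, blue, green, red), "fx", "fy", "cx", "cy" (pixels), "k1" (the pictures are not rectified: a ray, as slopes to the right and down, at radius r is drawn at 1 + k1 r^2 times it, then the intrinsics apply), "rvec" (rotation vector, rad) and "tvec" (3), from world to camera coordinates, as OpenCV has them; the wrist camera has in their place "T_tool_cam" (4x4, takes a point from camera to tool coordinates, whose origin is the TCP and whose axes are the flange's). Camera axes: x right, y down, z forward; pixel columns grow to the right and rows downward; lengths in m; the calibration is good to about 2 mm. A picture is of the moment at which its call begins: read the wrist's pose just before it. There is no depth.
- job.sign_off(): hands the job in, once; it reports no verdict.
The state is a dict: "clock": time; "qpos": joint angles; "qd": joint speeds; "effort": joint torques, N m; "position": TCP position; "ee_rot": TCP orientation; "contact_force": force on the tool from outside, world axes, zero at the start; "moment": the same for the moment, N m; "width": finger opening in m.
Only numpy, scipy, OpenCV 4.12 (cv2) and the standard library are available. Lean on these libraries where they do the work, as an engineer would, in place of code of your own. Each camera call takes 0.05 s, during which the arm holds its last target. There are 200 camera calls.

TASK

The warped front cover of the black book has fresh paste along its outer edge. Slip the tongue of the aluminium release strip in under that edge, on top of the pages and midway along it, until the strip's upstand is up against the cover's edge, without lifting the cover or shoving the book; then let go of the strip, press the cover down flat onto it with the fingertips, and finish holding it down like that. Leave the paste pot and the wooden weight where they are.

Things in the scene. Friction and masses are not known exactly. Their poses are not given: they have to be found in the camera images.
- book: Thick black book, 232 x 155 x 46 mm, 0.86 kg, loose on the table, front cover up. Origin on its underside near the middle; z up, x along the spine, +y from spine to fore (outer) edge, which faces the robot within 15 degrees. The cover is a stiff 3 mm board, x = -116 to 116 mm, hinged along x at y = -70, z = 45 mm, reaching to y = 79 mm.
- page_edge (a point): Middle of the page block's fore edge, on its flat top face: at x = 0, y = 76, z = 44 mm of the book. The pages reach from there to the spine and 113 mm either way along x. The cover overhangs the pages by 3 mm.
- book_cover (a joint): Front cover's angle, rad: 0 shut, positive open. The board is warped: its springy joint holds it ajar at 0.10 to 0.13, a gap of 14 to 19 mm at the fore edge. It takes 3 to 4 N near that edge to bring it down, and it springs back when let go. Pressed flat on the strip's tongue it rests at about 0.037. Over 0.16 is lifted.
- cover_edge (a point): Middle of the fore edge of the book's front cover, on its upper face (moves with the cover).
- strip: Release strip: bright aluminium angle 190 mm long with a beech grip block, 0.11 kg, lying on its tongue. Origin on the underside, mid-length, under the inner face of the upstand; z up, y along the strip. Tongue 3 mm thick, x = 0 to 45 mm, pointing away from the robot; upstand x = -3 to 0, 20 mm high. Tucked home on the pages its origin is at about x = 0, y = 79, z = 44 mm of the book, balanced.
- strip_grip (a point): Centre of the top face of the strip's beech grip block, 30 mm above the strip's underside. The block is on the outer side of the upstand: x = -25 to -3 mm, y = -20 to 20 mm, z = 0 to 30 mm of the strip. Pinch it from above across its 40 mm length (fingers close along the strip's y).
- paste_pot: White paste pot, 65 x 68 x 44 mm, to the right of the work; to be left alone. Origin under its centre.
- weight: Turned wooden paper weight with a knob, 52 x 52 x 46 mm; to be left alone. Origin under its centre.

How it is judged:
By the outcome, as a careful person would: the job done as asked, in the order asked, and still so for the second after the job is handed in, while the arm keeps its last pose, push and grip.
It also fails if it takes over 51 s, if anything falls off the work surface, if the arm or the gripper's body presses on something with over 40 N, if the wrist force passes 120 N, or if a joint passes its speed limit or range.

## Working session

There is one attempt and no reset: what is moved stays moved. The work goes in short steps, Python scripts to look and compute and a tool call to move; the robot and the scene stay as the last step left them, time stands still between calls to the robot, and variables do not carry over. Pictures are saved under pics/ and viewed, about 8 in all and at most 12, crops included, and the job is handed in when it is done.

Besides the shell and the picture viewer there is one more tool, called as name(argument=value, ...) on one line, values as JSON. step_arm: Moves the arm, as the interface text tells. Its arguments: {"type":"object","properties":{"moves":{"type":"array","items":{"type":"number","minimum":-1,"maximum":1}},"force":{"type":"number"}},"required":["moves"]}

```bash
mkdir -p pics
cat > h.py <<'E'
import numpy as np, cv2
from rig import manip, get_image, job
from scipy.spatial.transform import Rotation as R
def pose():
    s=manip.get_state(); q=s["ee_rot"]; T=np.eye(4)
    T[:3,:3]=R.from_quat([q[1],q[2],q[3],q[0]]).as_matrix(); T[:3,3]=s["position"]; return T
def grab(name,fn=None):
    T=pose(); d=get_image(name)
    if "rvec" in d:
        C=np.eye(4); C[:3,:3]=cv2.Rodrigues(np.array(d["rvec"],float))[0]; C[:3,3]=np.ravel(d["tvec"]); W=np.linalg.inv(C)
    else: W=T@np.array(d["T_tool_cam"])
    d["W"]=W
    if fn: cv2.imwrite("pics/"+fn,d["frame"]); np.savez("pics/"+fn+".npz",W=W,**{k:d[k] for k in("fx","fy","cx","cy","k1")})
    return d
def ray(d,u,v):
    x=(u-d["cx"])/d["fx"]; y=(v-d["cy"])/d["fy"]; a,b=x,y
    for _ in range(20):
        f=1+d["k1"]*(a*a+b*b); a,b=x/f,y/f
    W=d["W"]; return W[:3,3],W[:3,:3]@np.array([a,b,1.])
def onz(d,u,v,z):
    o,r=ray(d,u,v); return o+r*(z-o[2])/r[2]
def proj(d,P):
    W=np.linalg.inv(d["W"]); p=W[:3,:3]@np.array(P,float)+W[:3,3]; a,b=p[:2]/p[2]; f=1+d["k1"]*(a*a+b*b)
    return np.array([d["cx"]+d["fx"]*a*f,d["cy"]+d["fy"]*b*f])
def load(fn): return dict(np.load("pics/"+fn+".npz"))
E
python3 - <<'E'
from h import *
a=grab("top","top0.png"); b=grab("scene","scene0.png")
for d in(a,b): print(d["W"].round(3).tolist(),d["fx"],d["k1"])
s=manip.get_state();print(s)
E
```

```text
[[-0.006, -0.996, 0.094, 0.415], [-1.0, 0.006, 0.001, -0.05], [-0.001, -0.094, -0.996, 1.306], [0.0, 0.0, 0.0, 1.0]] 459.2946187501054 -0.12375047052317137
[[-0.867, -0.232, 0.441, -0.108], [-0.498, 0.449, -0.742, 1.012], [-0.026, -0.863, -0.505, 0.769], [0.0, 0.0, 0.0, 1.0]] 511.32435161561574 -0.1525607081767345
{'clock': 0.1, 'qpos': array([-1.32497779e+00,  2.76520367e-01,  1.50599114e+00, -1.39899591e-05,
        1.36069494e+00, -1.20997522e-01]), 'qd': array([ 0.00021707, -0.00239018, -0.00357654,  0.00111588,  0.0003201 ,
        0.00022396]), 'effort': array([ 4.67049249e-04, -4.17700875e+01, -2.46404350e+01, -3.56285127e-04,
        5.81815621e-03, -1.45447285e-05]), 'position': array([ 0.20610493, -0.53632098,  0.24453882]), 'ee_rot': array([-8.04895259e-04,  9.83227256e-01,  1.82382874e-01, -5.71525655e-05]), 'contact_force': array([-0.0460816 , -0.22935397,  0.11596078]), 'moment': array([0.01043976, 0.0140669 , 0.00195862]), 'width': 0.08550493211472605}
```

View pics/top0.png

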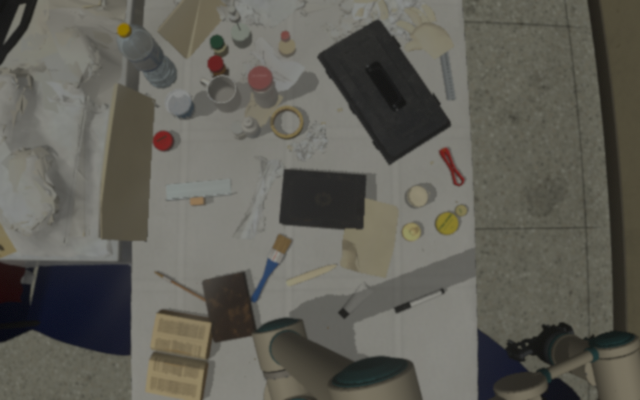

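View pics/scene0.png

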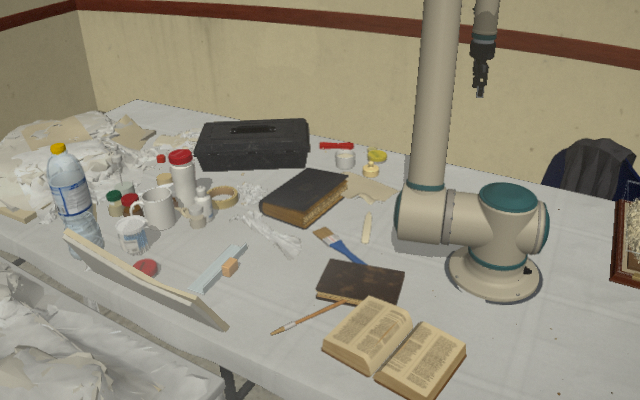

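The top view shows the black book at about (280–366, 170–229), with its fore edge at the bottom. The strip is at (165–232, 180–198), with its grip block at about (197, 201). The pot is at (417, 195) and the weight at (412, 232). Next I'll measure the book and strip.

Run:
```python
from h import *
d=load("top0.png"); im=cv2.imread("pics/top0.png"); g=im.max(axis=2)
m=np.zeros(g.shape,np.uint8); m[160:236,272:372]=(g[160:236,272:372]<70)*255
c=max(cv2.findContours(m,0,1)[0],key=cv2.contourArea); h=cv2.convexHull(c)
a=cv2.approxPolyDP(h,4,True)[:,0]; print("book",a.tolist(),cv2.minAreaRect(c))
for p in a: print(p, onz(d,*p,0.061).round(4), onz(d,*p,0.048).round(4))
hsv=cv2.cvtColor(im,cv2.COLOR_BGR2HSV)
roi=hsv[170:212,155:245]
o=((roi[...,0]<18)&(roi[...,1]>70)).astype(np.uint8)
c=max(cv2.findContours(o,0,1)[0],key=cv2.contourArea)+[155,170]; print("grip",cv2.minAreaRect(c)); print(onz(d,*cv2.minAreaRect(c)[0],0.030))
o=((roi[...,0]>85)&(roi[...,0]<125)&(roi[...,1]>18)).astype(np.uint8)
c=max(cv2.findContours(o,0,1)[0],key=cv2.contourArea)+[155,170]; r=cv2.minAreaRect(c);print("strip",r)
for p in cv2.boxPoints(r): print(p,onz(d,*p,0.003).round(4))
cv2.imwrite("pics/c.png",cv2.resize(im[140:250,150:480],None,fx=2.4,fy=2.4,interpolation=2))
```

```text
book [[284, 171], [365, 175], [362, 227], [280, 222]] ((322.861572265625, 199.119384765625), (83.43807220458984, 55.58845138549805), 4.236394882202148)
[284 171] [0.6301 0.0418 0.061 ] [0.6324 0.0428 0.048 ]
[365 175] [ 0.6177 -0.1805  0.061 ] [ 0.6198 -0.1819  0.048 ]
[362 227] [ 0.475 -0.17   0.061] [ 0.4756 -0.1713  0.048 ]
[280 222] [0.49   0.0525 0.061 ] [0.4908 0.0536 0.048 ]
grip ((196.5, 200.5), (13.0, 7.0), 0.0)
[0.55366797 0.29142639 0.03      ]Traceback (most recent call last):
  File "<stdin>", line 12, in <module>
ValueError: max() iterable argument is empty
```

step_arm(moves=[0.53, -0.64, -0.06, 0.117, -1, 0.53, -0.64, -0.06, 0.117, -1, 0.53, -0.64, -0.06, 0.117, -1, 0.53, -0.64, -0.06, 0.117, -1, 0.53, -0.64, -0.06, 0.117, -1])

```text
clock: 0.6
position: [0.2859, -0.2984, 0.263]
ee_rot: [-0.0, 1.0, -0.001, 0.0]
contact_force: [1.0, -0.3, -0.5]
width: 0.0853
```

Run:
```python
from h import *
im=cv2.imread("pics/top0.png")
print(pose().round(3).tolist())
cv2.imwrite("pics/c.png",cv2.resize(im[140:250,150:480],None,fx=2.4,fy=2.4,interpolation=2))
```

```text
[[1.0, -0.002, 0.0, 0.286], [-0.002, -1.0, 0.001, -0.298], [0.0, -0.001, -1.0, 0.263], [0.0, 0.0, 0.0, 1.0]]
```

View pics/c.png

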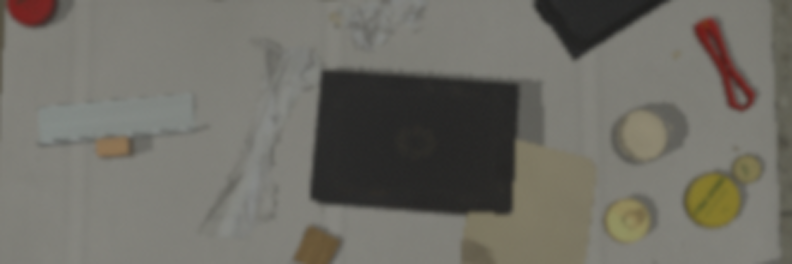

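The crop confirms the layout. The strip is yawed about +5° and the book about −4°, and the pot and weight are clear to the right of the work.

step_arm(moves=[0.14, -0.5, 0, 0, -1, 0.14, -0.5, 0, 0, -1, 0.14, -0.5, 0, 0, -1, 0.14, -0.5, 0, 0, -1, 0.14, -0.5, 0, 0, -1])

```text
clock: 1.1
position: [0.3532, -0.0578, 0.2633]
ee_rot: [0.0, 1.0, -0.001, 0.0]
contact_force: [1.1, 0.3, -0.1]
width: 0.0857
```

step_arm(moves=[0.2, -0.66, 0, -0.028, -1, 0.2, -0.66, 0, -0.028, -1, 0.2, -0.66, 0, -0.028, -1, 0.2, -0.66, 0, -0.028, -1, 0.2, -0.66, 0, -0.028, -1])

```text
clock: 1.6
position: [0.4259, 0.1816, 0.2631]
ee_rot: [0.0, 0.999, 0.044, -0.0]
contact_force: [0.4, -0.3, 0.5]
width: 0.0852
```

step_arm(moves=[0.164, -0.182, 0, 0, -1, 0.164, -0.182, 0, 0, -1, 0.164, -0.182, 0, 0, -1, 0.164, -0.182, 0, 0, -1, 0.164, -0.182, 0, 0, -1])

```text
clock: 2.1
position: [0.4991, 0.277, 0.2623]
ee_rot: [0.001, 0.999, 0.044, -0.001]
contact_force: [0.5, -0.6, -0.9]
width: 0.0853
```

Run:
```python
from h import *
d=grab("wrist","w1.png"); print(pose().round(4).tolist(), proj(d,[.554,.291,.03]))
```

```text
[[0.9962, 0.087, -0.0019, 0.4989], [0.087, -0.9962, -0.0015, 0.2764], [-0.0021, 0.0013, -1.0, 0.2627], [0.0, 0.0, 0.0, 1.0]] [306.6819339  112.48007534]
```

View pics/w1.png

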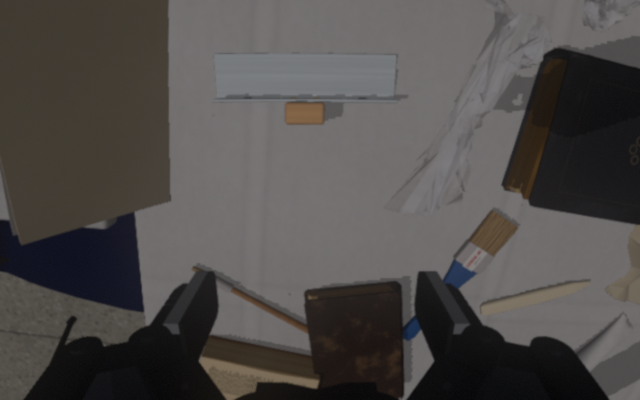

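The wrist view shows the strip well lined up with the tool. Its tongue spans (215–397, 54–97), the grip block is at (286–325, 102–125), and the book is at the right.

Run:
```python
from h import *
d=load("w1.png"); im=cv2.imread("pics/w1.png"); hsv=cv2.cvtColor(im,cv2.COLOR_BGR2HSV)
x0,y0=270,95; r=hsv[y0:135,x0:350]
o=((r[...,0]<22)&(r[...,1]>90)).astype(np.uint8)
c=max(cv2.findContours(o,0,1)[0],key=cv2.contourArea)+[x0,y0]; b=cv2.minAreaRect(c); print(b,cv2.boundingRect(c))
for p in cv2.boxPoints(b): print(p,onz(d,*p,.03).round(4))
print("grip",onz(d,*b[0],.03).round(4))
for p in [(217,54),(395,54),(216,96),(397,96)]: print(p,onz(d,*p,.003).round(4))
# edges of tongue far side, row profile
g=cv2.cvtColor(im,6).astype(int)
for u in (230,380): print(g[48:102,u])
for v in (65,85): print(g[v,208:222],g[v,390:402])
```

```text
((304.5, 113.0), (20.0, 37.0), 90.0) (286, 103, 38, 21)
[286. 103.] [0.5615 0.3123 0.03  ]
[323. 103.] [0.5647 0.2755 0.03  ]
[323. 123.] [0.5451 0.2737 0.03  ]
[286. 123.] [0.5418 0.311  0.03  ]
grip [0.5533 0.2931 0.03  ]
(217, 54) [0.6035 0.3889 0.003 ]
(395, 54) [0.6195 0.2053 0.003 ]
(216, 96) [0.5611 0.3896 0.003 ]
(397, 96) [0.5779 0.1968 0.003 ]
[113 113 113 112 107  96 113 121 123 121 121 121 122 122 121 120 120 121
 122 122 122 121 120 119 119 121 123 124 124 124 123 123 123 123 122 121
 121 121 121 121 122 122 123 122 121 120 110  96  90  86  85 101 116 112]
[111 112 112 112 111 108 107 116 121 121 120 118 119 119 119 118 118 117
 118 118 119 121 121 122 121 119 119 120 121 122 122 120 119 119 119 119
 118 119 119 119 118 118 117 118 119 119 123 122 109  96  89  92 108 114]
[114 115 114 114 113 113 111 119 122 121 121 122 121 122] [118 119 118 118 116 111 108 110 112 111 112 111]
[113 113 114 114 114 115 114 115 118 122 121 122 122 121] [119 119 119 117 107 100 107 111 113 113 113 113]
```

step_arm(moves=[0.111, -0.023, 0.4, 0, -1, 0.111, -0.023, 0.4, 0, -1, 0.111, -0.023, 0.4, 0, -1, 0.111, -0.023, 0.4, 0, -1, 0.111, -0.023, 0.4, 0, -1])

```text
clock: 2.65
position: [0.5508, 0.2906, 0.0581]
ee_rot: [0.002, 0.999, 0.043, -0.005]
contact_force: [-1.6, -0.1, -0.2]
width: 0.085
```

Run:
```python
from h import *
d=grab("wrist","w2.png"); T=pose();print(T.round(4).tolist())
im=d["frame"]; hsv=cv2.cvtColor(im,cv2.COLOR_BGR2HSV)
o=((hsv[...,0]<22)&(hsv[...,1]>90)).astype(np.uint8)
for c in cv2.findContours(o,0,1)[0]:
  if cv2.contourArea(c)>300:
    b=cv2.minAreaRect(c); print(b, onz(d,*b[0],.03));
```

```text
[[0.9963, 0.0856, -0.0076, 0.5517], [0.0856, -0.9963, -0.0033, 0.2912], [-0.0079, 0.0027, -1.0, 0.0597], [0.0, 0.0, 0.0, 1.0]]
((619.5, 386.0), (26.0, 39.0), 90.0) [0.47294652 0.08882449 0.03      ]
((311.0, 249.0), (42.0, 76.0), 90.0) [0.55614458 0.29367169 0.03      ]
```

View pics/w2.png

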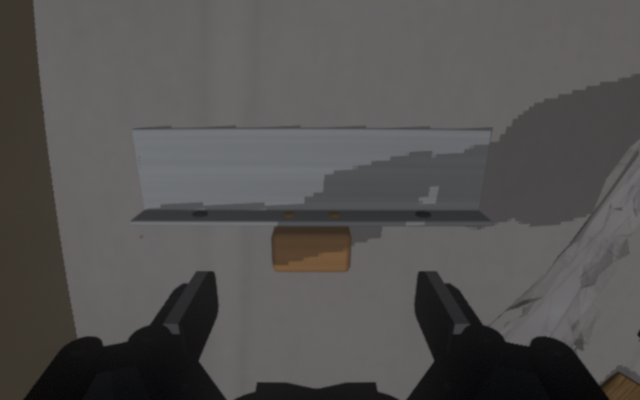

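The block sits between the open fingers at (272–351, 227–272), which agrees with the earlier position to 3 mm.

step_arm(moves=[0.003, 0, 0.05, 0, -1, 0.003, 0, 0.093, 0, -1, 0.003, 0, 0.093, 0, -1, 0.003, 0, 0.093, 0, -1, 0.003, 0, 0.093, 0, -1], force=50)

```text
clock: 3.2
position: [0.5571, 0.2936, 0.0206]
ee_rot: [-0.001, 0.999, 0.043, 0.003]
contact_force: [-0.4, -1.2, 8.7]
width: 0.0852
```

step_arm(moves=[0, 0, 0, 0, 1, 0, 0, 0, 0, 1, 0, 0, 0, 0, 1, 0, 0, 0, 0, 1, 0, 0, 0, 0, 1])

```text
clock: 3.7
position: [0.5644, 0.2945, 0.0316]
ee_rot: [-0.002, 0.999, 0.044, 0.012]
contact_force: [-4.5, -7.9, 55.6]
width: 0.0387
```

step_arm(moves=[0, 0, 0, 0, 1, 0, 0, 0, 0, 1, 0, 0, 0, 0, 1, 0, 0, 0, 0, 1, 0, 0, 0, 0, 1])

```text
clock: 4.2
position: [0.5644, 0.2945, 0.0316]
ee_rot: [-0.002, 0.999, 0.044, 0.012]
contact_force: [-4.7, -7.1, 56.2]
width: 0.0382
```

Closing pressed the fingertips on the table with about 56 N. I'll lift gently and check.

step_arm(moves=[0, 0, -0.01, 0, 1, 0, 0, -0.02, 0, 1, 0, 0, -0.03, 0, 1, 0, 0, -0.04, 0, 1, 0, 0, -0.04, 0, 1])

```text
clock: 4.7
position: [0.5546, 0.2934, 0.0368]
ee_rot: [0.0, 0.999, 0.044, -0.001]
contact_force: [-0.1, -0.2, -1.4]
width: 0.0384
```

Run:
```python
from h import *
d=grab("wrist","w3.png"); T=pose();print(T.round(4).tolist(), manip.get_state()["contact_force"])
```

```text
[[0.9962, 0.0872, -0.0024, 0.5545], [0.0871, -0.9962, -0.0009, 0.2933], [-0.0025, 0.0007, -1.0, 0.0361], [0.0, 0.0, 0.0, 1.0]] [-0.13849234  0.45379991 -0.94462493]
```

View pics/w3.png

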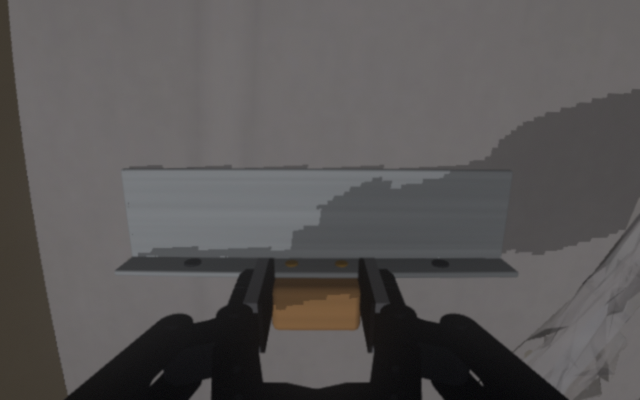

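The strip is held, with the block pinched at (272–360) and a force of about −1 N, which is its weight. Next I'll work out the strip's offset in the tool frame and the goal pose.

Run:
```python
from h import *
d=load("w3.png"); im=cv2.imread("pics/w3.png"); T=np.array([[.9962,.0872,-.0024,.5545],[.0871,-.9962,-.0009,.2933],[-.0025,.0007,-1,.0361],[0,0,0,1]])
Tt=np.linalg.inv(T)
def f(p1,p2,L,n):
  o,a=ray(d,*p1);_,b=ray(d,*p2)
  a=a/1;b=b/1
  s=L/np.linalg.norm(a-b); 
  for p in (o+a*s,o+b*s): print(n,"world",p.round(4),"tool",(Tt@np.r_[p,1])[:3].round(4))
f((122.5,169),(512,169),.190,"tip")
f((116,273),(518,273),.190,"upst")
g=cv2.cvtColor(im,6).astype(int)
print(g[160:178,250],g[160:178,480]); print(g[250:282,170],g[250:282,470])
print(g[200,115:135],g[200,500:520]); print(g[272,108:126],g[272,508:526])
```

```text
tip world [0.5912 0.3915 0.0017] tool [ 0.0453 -0.0946  0.0342]
tip world [0.6078 0.2022 0.0018] tool [0.0453 0.0954 0.0342]
upst world [0.5463 0.3877 0.0233] tool [ 0.0001 -0.0948  0.0127]
upst world [0.5629 0.1984 0.0234] tool [0.0001 0.0952 0.0127]
[104 104 104 104 104 104 102  92  78  86 103 115 118 119 119 118 118 116] [86 79 77 77 78 78 77 78 76 68 67 74 80 82 83 83 84 83]
[ 84  84  84  84  84  83  76  62  55  55  56  55  54  55  56  56  55  55
  56  57  64  81 100 112 114 109 106 107 106 106 106 106] [ 86  86  86  85  84  83  82  75  60  52  51  51  51  50  51  51  51  51
  51  51  52  57  68  76  80  81  82  88  98 102 103 102]
[106 106 106 107 107 108 107 107 107 109 115 118 119 118 119 118 118 118
 119 118] [82 83 83 83 83 82 82 82 79 76 75 76 76 76 76 76 76 76 76 76]
[105 105 105 105 105 106 107 110 111 112 111 111 111 112 111 110 110 111] [ 72  72  72  72  72  72  72  73  74  80  92 101 103 103 103 103 103 103]
```

The numbers (upstand at tool x ≈ 0, tongue tip low) show that the fingers landed on the upstand, so the grip is about 10 mm too far forward and tilted. I'll set the strip down and regrasp further back.

step_arm(moves=[0, 0, 0.006, 0, 1, 0, 0, 0.006, 0, -0.3, 0, 0, 0.006, 0, -1, 0, 0, 0.006, 0, -1, 0, 0, 0.006, 0, -1])

```text
clock: 5.25
position: [0.5557, 0.2936, 0.0335]
ee_rot: [0.0, 0.999, 0.044, -0.0]
contact_force: [0.3, 0.2, 0.1]
width: 0.0857
```

step_arm(moves=[0, 0, -0.04, 0, -1, -0.03, 0, -0.12, 0, -1, -0.06, 0, -0.12, 0, -1, -0.06, 0, -0.12, 0, -1, -0.06, 0, -0.12, 0, -1])

```text
clock: 5.75
position: [0.5257, 0.2909, 0.0935]
ee_rot: [0.0, 0.999, 0.044, 0.0]
contact_force: [0.9, -0.1, -0.3]
width: 0.0854
```

Run:
```python
from h import *
d=grab("wrist","w4.png"); T=pose();print(T.round(4).tolist())
im=d["frame"]; hsv=cv2.cvtColor(im,cv2.COLOR_BGR2HSV)
o=((hsv[...,0]<22)&(hsv[...,1]>90)).astype(np.uint8)
for c in cv2.findContours(o,0,1)[0]:
  if cv2.contourArea(c)>300:
    b=cv2.minAreaRect(c); print(b, onz(d,*b[0],.03), [onz(d,*p,.03).round(4).tolist() for p in cv2.boxPoints(b)])
```

```text
[[0.9962, 0.0872, -0.0002, 0.526], [0.0872, -0.9962, -0.0004, 0.2909], [-0.0003, 0.0004, -1.0, 0.0932], [0.0, 0.0, 0.0, 1.0]]
((598.2500610351562, 344.75), (39.59798049926758, 53.03300476074219), 45.0) [0.45364855 0.08037691 0.03      ] [[0.4487, 0.105, 0.03], [0.4815, 0.0882, 0.03], [0.4585, 0.0548, 0.03], [0.4229, 0.0714, 0.03]]
((630.5, 271.5), (45.0, 17.0), 90.0) [0.51380883 0.08017481 0.03      ] [[0.5295, 0.0934, 0.03], [0.5303, 0.0808, 0.03], [0.4971, 0.0659, 0.03], [0.4965, 0.0794, 0.03]]
((316.0, 202.5), (35.0, 66.0), 90.0) [0.54379042 0.29268978 0.03      ] [[0.5526, 0.3124, 0.03], [0.5559, 0.2749, 0.03], [0.5346, 0.2723, 0.03], [0.5312, 0.3111, 0.03]]
```

View pics/w4.png

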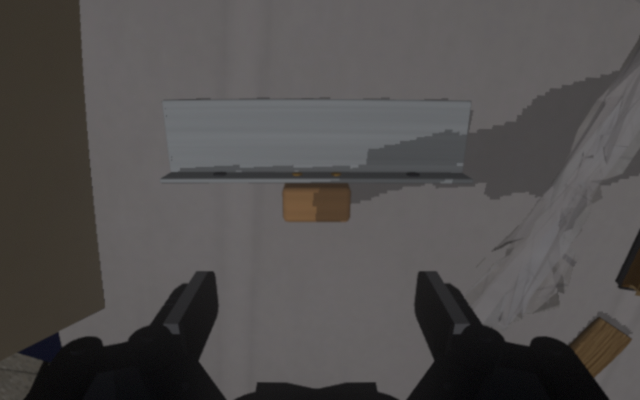

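The strip lies flat again, with the block at (283–350, 184–222). Its centre is at (0.544, 0.293) and it is still aligned.

step_arm(moves=[0.028, -0.001, 0.08, 0, -1, 0.028, -0.001, 0.12, 0, -1, 0.028, -0.001, 0.146, 0, -1, 0.028, -0.001, 0.146, 0, -1, 0.028, -0.001, 0.146, 0, -1], force=70)

```text
clock: 6.3
position: [0.54, 0.2928, 0.0206]
ee_rot: [0.0, 0.999, 0.044, -0.0]
contact_force: [0.7, -0.5, -0.5]
width: 0.0852
```

step_arm(moves=[0, 0, 0, 0, 1, 0, 0, 0, 0, 1, 0, 0, 0, 0, 1, 0, 0, 0, 0, 1, 0, 0, 0, 0, 1])

```text
clock: 6.8
position: [0.5404, 0.2931, 0.022]
ee_rot: [-0.0, 0.999, 0.044, 0.001]
contact_force: [-0.3, -0.4, 5.7]
width: 0.0387
```

step_arm(moves=[0, 0, -0.04, 0, 1, 0, 0, -0.12, 0, 1, 0, 0, -0.2, 0, 1, 0, 0, -0.28, 0, 1, 0, 0, -0.28, 0, 1])

```text
clock: 7.3
position: [0.543, 0.2941, 0.167]
ee_rot: [-0.002, 0.999, 0.044, 0.006]
contact_force: [0.4, -0.2, -0.2]
width: 0.0387
```

Run:
```python
from h import *
d=grab("wrist","w5.png"); T=pose();print(T.round(4).tolist(),manip.get_state()["contact_force"])
im=d["frame"]; g=cv2.cvtColor(im,6)
cv2.imwrite("pics/w5c.png",im)
```

```text
[[0.9962, 0.0872, 0.0061, 0.5413], [0.0872, -0.9962, 0.0024, 0.2934], [0.0063, -0.0018, -1.0, 0.1639], [0.0, 0.0, 0.0, 1.0]] [ 0.2246904  -0.99867224 -0.96704224]
```

View pics/w5.png

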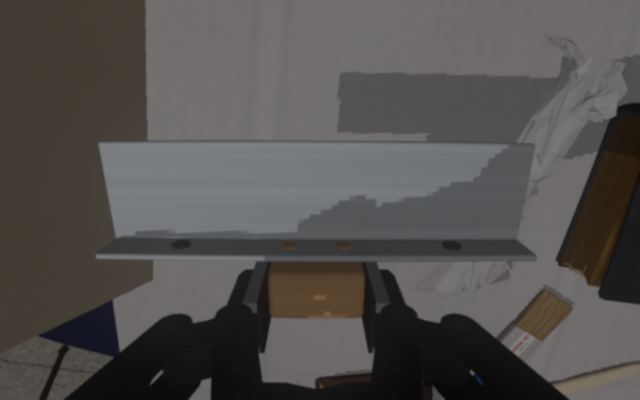

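The strip is gripped, lifted and lined up: its tip edge is at row 142 (columns 99–534) and the upstand edge at row 258 (97–536).

Run:
```python
from h import *
d=load("w5.png"); T=np.array([[.9962,.0872,.0061,.5413],[.0872,-.9962,.0024,.2934],[.0063,-.0018,-1,.1639],[0,0,0,1]]);Tt=np.linalg.inv(T)
def f(p1,p2,L,n):
  o,a=ray(d,*p1);_,b=ray(d,*p2); s=L/np.linalg.norm(a-b)
  print(n,[(Tt@np.r_[p,1])[:3].round(4).tolist() for p in (o+a*s,o+b*s)])
f((99.5,142),(533.5,143.5),.190,"tip"); f((97,258),(536,259),.190,"upst")
```

```text
tip [[0.0624, -0.0956, 0.0174], [0.0618, 0.0944, 0.0175]]
upst [[0.0151, -0.0956, -0.0002], [0.0147, 0.0944, -0.0001]]
```

step_arm(moves=[-0.34, 0, 0, 0, 1, -0.34, 0, 0, 0, 1, -0.34, 0, 0, 0, 1, -0.34, 0.1, 0, 0, 1, -0.34, 0.2, 0, 0, 1])

```text
clock: 7.85
position: [0.3733, 0.1816, 0.1588]
ee_rot: [0.001, 0.999, 0.047, -0.003]
contact_force: [1.4, -1.1, -1.5]
width: 0.0385
```

step_arm(moves=[-0.04, 0.5, 0.05, 0.05, 1, -0.04, 0.5, 0.05, 0.05, 1, -0.04, 0.5, 0.05, 0.05, 1, -0.04, 0.5, 0.05, 0.05, 1, -0.04, 0.5, 0.05, 0.05, 1])

```text
clock: 8.35
position: [0.3789, -0.0682, 0.1346]
ee_rot: [-0.0, 0.999, -0.035, -0.001]
contact_force: [1.1, 0.8, -0.4]
width: 0.0384
```

Run:
```python
from h import *
d=grab("wrist","w6.png"); T=pose();np.save("pics/T6.npy",T);print(T.round(4).tolist(),manip.get_state()["clock"])
g=grab("scene","s6.png")
# book fore cover edge: dark transition along columns
im=cv2.cvtColor(d["frame"],6)
v=np.hstack([cv2.resize(d["frame"],(500,312)),])
c=g["frame"][150:270,240:400]; v=np.vstack([d["frame"][:200], cv2.resize(c,(640,480),interpolation=2)[:390]])
cv2.imwrite("pics/v6.png",v)
```

```text
[[0.9972, -0.0748, -0.0021, 0.3798], [-0.0748, -0.9972, -0.0065, -0.0765], [-0.0016, 0.0067, -1.0, 0.1343], [0.0, 0.0, 0.0, 1.0]] 8.4
```

View pics/v6.png

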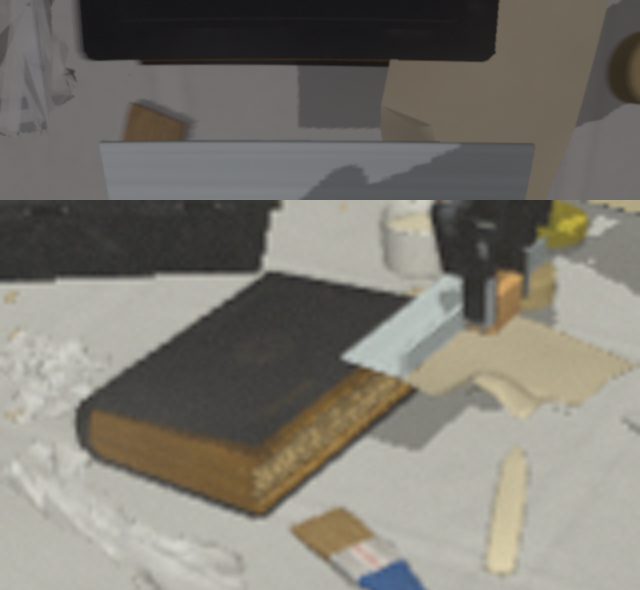

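The wrist view shows the cover's fore edge running from about (82, 58) to (495, 60), nearly parallel to the strip tip at row 142. The scene crop shows the strip held level in front of the fore edge.

Run:
```python
from h import *
d=load("w6.png"); T=np.load("pics/T6.npy"); g=cv2.cvtColor(cv2.imread("pics/w6.png"),6).astype(int)
for u in (110,200,300,400,470): print(u,g[46:72,u])
for v in (20,40,48): print(v,g[v,70:95],g[v,485:505])
def edge(p1,p2,L):
  o,a=ray(d,*p1);_,b=ray(d,*p2); s=L/np.linalg.norm(a-b); return o+a*s,o+b*s
P,Q=edge((82,58),(495.5,61),.232); print("by size",P.round(4),Q.round(4))
for z in (.062,.065):
  P,Q=[onz(d,*p,z) for p in((82,58),(495.5,61))]; m=(P+Q)/2
  print(z,P.round(4),Q.round(4),"L",np.linalg.norm(P-Q).round(4),"mid",m.round(4),"ang",np.degrees(np.arctan2(-(P-Q)[0],(P-Q)[1])).round(2))
Tt=np.linalg.inv(T); print("mid tool",(Tt@np.r_[m,1])[:3].round(4)); print(manip.get_state()["position"],pose()[:3,:3].round(4).tolist())
```

```text
110 [ 23  22  24  25  24  25  23  24  24  25  26  26  26  39  72 101 111 112
 112 111 112 112 112 111 111 111]
200 [ 30  31  30  29  30  30  30  31  30  31  30  29  33  40  36  32  32  35
  61  98 110 112 111 111 111 111]
300 [27 28 28 27 25 27 28 27 27 29 27 30 36 41 35 25 25 25 34 56 75 80 81 81
 82 82]
400 [ 28  26  28  27  28  28  29  29  29  29  30  30  30  43  72  93 100  99
 100 100 100 100 100 100 100 101]
470 [ 31  31  31  31  30  31  31  32  31  32  33  34  33  33  34  58  94 104
 104 104 103 104 104 104 104 104]
20 [109 107 102  98  94  87  81  78  69  63  55  39  26  24  20  23  24  23
  23  24  21  23  23  23  22] [ 28  29  29  30  29  29  28  28  28  28  31  44  77  98 103 103 103 104
 103 104]
40 [112 111 111 109 101  97  93  86  81  75  64  60  52  34  23  22  23  22
  23  22  23  23  24  23  22] [ 32  31  31  32  31  32  31  32  32  34  52  84 101 104 104 104 104 105
 104 104]
48 [110 111 112 110 106 101  97  89  84  80  74  64  59  45  30  26  24  25
  25  24  24  25  25  24  24] [ 32  32  32  34  32  33  33  31  34  47  75  98 104 104 105 104 104 104
 104 104]
by size [0.4874 0.0569 0.0576] [ 0.4686 -0.1743  0.0584]
0.062 [0.4869 0.0541 0.062 ] [ 0.4685 -0.1726  0.062 ] L 0.2274 mid [ 0.4777 -0.0592  0.062 ] ang -4.65
0.065 [0.4865 0.0522 0.065 ] [ 0.4684 -0.1711  0.065 ] L 0.224 mid [ 0.4774 -0.0594  0.065 ] ang -4.65
mid tool [ 0.0963 -0.0247  0.069 ]
[ 0.37983484 -0.07242396  0.13451041] [[0.9969, -0.0786, -0.0022], [-0.0786, -0.9969, -0.002], [-0.0021, 0.0022, -1.0]]
```

step_arm(moves=[0, -0.041, 0.05, 0, 1, 0, -0.041, 0.1, 0, 1, 0, -0.041, 0.13, 0, 1, 0, -0.041, 0.13, 0, 1, 0, -0.041, 0.13, 0, 1])

```text
clock: 8.95
position: [0.3813, -0.0458, 0.0705]
ee_rot: [-0.0, 0.999, -0.035, -0.001]
contact_force: [-0.2, -0.1, -0.8]
width: 0.0385
```

Run:
```python
from h import *
d=grab("wrist","w7.png"); s=grab("scene","s7.png"); T=pose();np.save("pics/T7.npy",T);print(T.round(4).tolist())
v=np.vstack([d["frame"][:220], cv2.resize(s["frame"][165:235,250:390],(640,320),interpolation=2)])
cv2.imwrite("pics/v7.png",v)
# predicted strip tip corners/underside in scene, page edge pts
for n,p in (("tipL",[.0621,-.0956,.0174]),("tipR",[.0621,.0944,.0174])): print(n,(T@np.r_[p,1])[:3].round(4),proj(s,(T@np.r_[p,1])[:3]).round(1),proj(d,(T@np.r_[p,1])[:3]).round(1))
```

```text
[[0.9976, -0.0694, 0.0008, 0.3824], [-0.0694, -0.9976, -0.0003, -0.0463], [0.0008, 0.0002, -1.0, 0.0714], [0.0, 0.0, 0.0, 1.0]]
tipL [0.451  0.0448 0.054 ] [318.2 214.4] [ 91.8 137. ]
tipR [ 0.4379 -0.1448  0.0541] [354.6 183.8] [540.8 137.2]
```

View pics/v7.png

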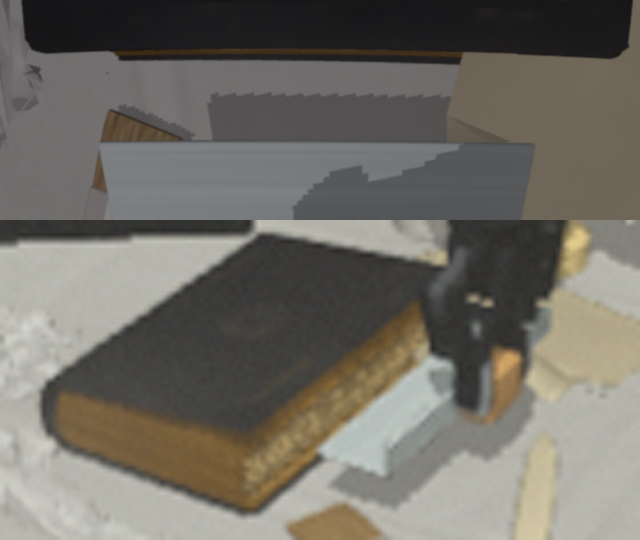

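In the wrist view the cover edge spans roughly (25, 50) to (630, 55), and the strip tip at row 142 is parallel to it and centred within about 10 px. The scene crop shows the tongue level with the upper part of the page block. Now I'll work out the final offsets.

Run:
```python
from h import *
d=load("w7.png"); g=cv2.cvtColor(cv2.imread("pics/w7.png"),6).astype(int); Tc=np.array(get_image("wrist")["T_tool_cam"])
L=[]
for u in range(60,600,45):
  c=g[38:66,u]; k=np.argmax(c[8:]>38); L.append((u,46+k))
print(L)
for v in (15,30,40): print(v,g[v,12:40],g[v,612:640])
d["W"]=Tc   # tool frame
def edge(p1,p2,L):
  o,a=ray(d,*p1);_,b=ray(d,*p2); s=L/np.linalg.norm(a-b); return (o+a*s).round(4),(o+b*s).round(4)
print("cover",edge((24,51),(631,56),.232)); print("tip",edge((99.5,142),(533.5,143.5),.19))
for z in(.004,.009):  # tool z of cover edge plane
  print(z,[onz(d,*p,z).round(4) for p in((24,51),(631,56))])
s=manip.get_state();print(s["position"],s["ee_rot"],s["clock"])
```

```text
[(60, np.int64(52)), (105, np.int64(50)), (150, np.int64(50)), (195, np.int64(50)), (240, np.int64(49)), (285, np.int64(48)), (330, np.int64(49)), (375, np.int64(50)), (420, np.int64(51)), (465, np.int64(51)), (510, np.int64(53)), (555, np.int64(55))]
15 [109 109 110 111 110 110 111 111 110 106  84  46  23  21  22  22  21  20
  22  22  21  22  20  20  22  21  20  21] [ 23  25  23  24  23  24  25  24  24  23  24  24  23  24  22  22  23  22
  33  64  95 102 102 103 103 102 103 103]
30 [104 106 107 107 108 107 107 105 100  98  96  87  50  25  22  21  20  20
  21  22  21  21  22  21  21  21  21  22] [ 26  25  25  25  25  25  25  24  26  25  25  24  25  26  24  24  27  56
  92 102 103 102 102 102 102 103 102 102]
40 [108 110 111 111 111 111 111 106 103 102 100  98  90  65  41  29  24  23
  22  24  21  22  23  22  23  23  22  22] [ 26  26  26  25  26  27  25  26  25  26  26  26  26  27  26  33  60  94
 102 102 103 102 102 103 101 102 102 102]
cover (array([ 0.0978, -0.1113,  0.0079]), array([0.0965, 0.1207, 0.0074]))
tip (array([ 0.0605, -0.095 ,  0.0209]), array([0.0599, 0.095 , 0.0207]))
0.004 [array([ 0.0974, -0.1082,  0.004 ]), array([0.0962, 0.1177, 0.004 ])]
0.009 [array([ 0.0979, -0.1122,  0.009 ]), array([0.0967, 0.1221, 0.009 ])]
[ 0.38261155 -0.04638356  0.07161709] [ 2.24926835e-04  9.99395811e-01 -3.47482900e-02  7.19624306e-04] 9.1
```

step_arm(moves=[0.01, 0.009, 0, 0, 1, 0.03, 0.009, 0, 0, 1, 0.05, 0.009, 0, 0, 1, 0.06, 0.009, 0, 0, 1, 0.07, 0.009, 0, 0, 1])

```text
clock: 9.6
position: [0.4175, -0.0534, 0.071]
ee_rot: [0.0, 0.999, -0.035, 0.0]
contact_force: [-0.4, -0.3, -1.5]
width: 0.0384
```

step_arm(moves=[0.015, 0, 0, 0, 1, 0.03, 0, 0, 0, 1, 0.045, 0, 0, 0, 1, 0.06, 0, 0, 0, 1, 0.07, 0, 0, 0, 1])

```text
clock: 10.1
position: [0.4525, -0.0559, 0.071]
ee_rot: [0.0, 0.999, -0.035, 0.0]
contact_force: [-0.0, -0.2, -0.4]
width: 0.0389
```

Run:
```python
from h import *
d=grab("wrist","w8.png"); s=grab("scene","s8.png"); t=manip.get_state(); print(t["position"],t["contact_force"],t["clock"])
v=np.vstack([d["frame"][60:280], cv2.resize(s["frame"][150:230,250:390],(640,366),interpolation=2)])
cv2.imwrite("pics/v8.png",v)
```

```text
[ 0.4526111  -0.05598019  0.07102677] [ 0.26823046  0.14786594 -0.42207511] 10.2
```

View pics/v8.png

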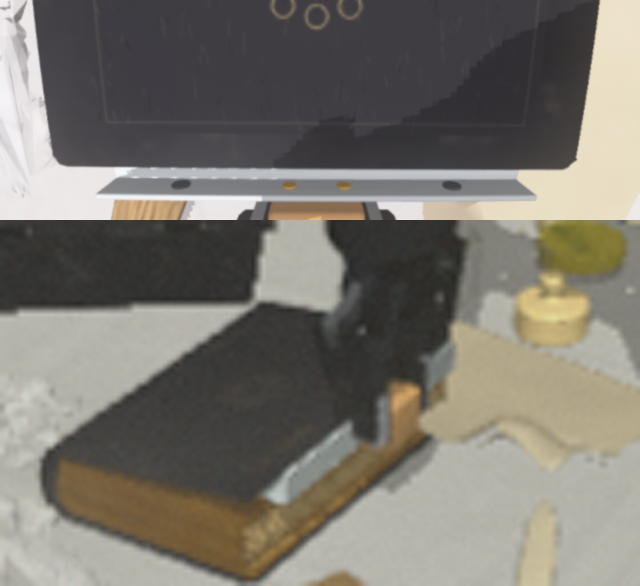

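The tongue is under the cover with no contact force. In the wrist view the upstand is still about 10 mm short of the cover edge, and it is centred (316.5 against 317 px). I'll creep home, watching the force.

step_arm(moves=[0.004, 0, 0.005, 0, 1, 0.008, 0, 0.005, 0, 1, 0.012, 0, 0.005, 0, 1, 0.015, 0, 0.005, 0, 1, 0.015, 0, 0.005, 0, 1])

```text
clock: 10.7
position: [0.4593, -0.0564, 0.0686]
ee_rot: [0.0, 0.999, -0.035, 0.0]
contact_force: [-0.1, 0.5, -1.5]
width: 0.0386
```

step_arm(moves=[0.001, 0, 0, 0, 1, 0.002, 0, 0, 0, 1, 0.002, 0, 0, 0, 1])

```text
clock: 11.0
position: [0.4601, -0.0564, 0.0685]
ee_rot: [0.0, 0.999, -0.035, 0.0]
contact_force: [1.1, -0.0, -0.8]
width: 0.0385
```

```bash
cat > m.py <<'E'
from h import *
d=grab("wrist"); t=manip.get_state(); print(t["position"].round(4),t["contact_force"].round(2),t["clock"])
g=cv2.cvtColor(d["frame"],6).astype(int)
for u in (220,400): print(g[215:265,u])
E
python3 m.py
```

```text
[ 0.46   -0.0564  0.0685] [ 0.22  0.76 -1.03] 11.05
[ 81  80  80  80  80  79  79  79  79  79  79  79  79  79  79  80  80  80
  81  82  81  82  81  81  82  82  83  83  83  84  84  90 107 122 129 130
 132 132 134 150 189 227 244 247 244 237 235 235 236 236]
[ 54  53  54  54  53  54  54  55  56  56  56  58  57  57  58  59  58  58
  58  59  59  60  59  59  60  60  60  60  61  61  62  63  72  96 116 125
 127 128 128 132 147 171 188 196 196 191 198 222 231 232]
```

Run:
```python
from h import *
d=get_image("wrist"); d["W"]=np.array(d["T_tool_cam"])
for z in (.002,.0045,.007): print("cover",z,onz(d,310,247,z)[0].round(4))
for z in (-.002,0,.002): print("up inner",z,onz(d,310,254,z)[0].round(4),"outer",onz(d,310,258.5,z)[0].round(4))
```

```text
cover 0.002 0.0196
cover 0.0045 0.0184
cover 0.007 0.0171
up inner -0.002 0.0184 outer 0.0164
up inner 0 0.0174 outer 0.0153
up inner 0.002 0.0164 outer 0.0143
```

step_arm(moves=[0.001, 0, 0, 0, 1, 0.002, 0, 0, 0, 1, 0.003, 0, 0, 0, 1])

```text
clock: 11.4
position: [0.4608, -0.0564, 0.0684]
ee_rot: [-0.0, 0.999, -0.035, -0.001]
contact_force: [-2.2, -0.5, 0.6]
width: 0.0384
```

step_arm(moves=[0, 0, 0, 0, 1, 0, 0, 0, 0, 1])

```text
clock: 11.6
position: [0.4608, -0.0564, 0.0683]
ee_rot: [-0.0, 0.999, -0.035, -0.001]
contact_force: [-3.4, -0.5, 0.1]
width: 0.0386
```

```bash
python3 m.py
```

```text
[ 0.4608 -0.0564  0.0683] [-2.14 -0.35  0.28] 11.65
[ 78  81  81  81  81  79  80  79  80  79  79  78  79  78  79  79  79  80
  81  81  81  81  81  82  82  83  82  82  84  84  83  81  78  91 116 128
 131 131 135 152 192 229 244 247 244 236 234 235 236 236]
[ 53  53  53  53  53  54  55  55  55  56  56  56  58  57  57  58  58  58
  58  58  58  60  60  59  60  60  60  60  61  61  61  62  62  62  77 107
 124 128 128 131 143 168 187 196 196 192 199 223 232 233]
```

Contact against the cover edge is about 2–3 N, so the upstand is home. Now I'll lower it onto the pages.

step_arm(moves=[-0.001, 0, 0.001, 0, 1, -0.001, 0, 0.002, 0, 1, -0.001, 0, 0.003, 0, 1, -0.001, 0, 0.003, 0, 1])

```text
clock: 12.05
position: [0.4607, -0.0564, 0.0669]
ee_rot: [-0.0, 0.999, -0.035, -0.0]
contact_force: [-2.2, -0.3, 0.6]
width: 0.0391
```

step_arm(moves=[0, 0, 0.001, 0, 1, 0, 0, 0.002, 0, 1, 0, 0, 0.002, 0, 1])

```text
clock: 12.35
position: [0.4607, -0.0564, 0.0661]
ee_rot: [0.0, 0.999, -0.035, -0.0]
contact_force: [-5.3, -1.2, 2.8]
width: 0.0388
```

step_arm(moves=[-0.001, 0, 0, 0, 1, -0.001, 0, 0, 0, 1, -0.001, 0, 0, 0, 1])

```text
clock: 12.65
position: [0.4606, -0.0564, 0.066]
ee_rot: [0.0, 0.999, -0.035, 0.0]
contact_force: [-2.7, 0.1, 1.9]
width: 0.0386
```

```bash
python3 m.py
```

```text
[ 0.4606 -0.0564  0.066 ] [-3.1   0.85  0.88] 12.7
[ 77  81  82  81  80  80  80  79  79  79  79  80  80  80  79  80  80  80
  80  80  81  81  82  82  82  82  83  84  83  82  78  75  75  87 114 128
 131 132 135 152 191 229 244 247 244 236 235 235 235 236]
[ 53  55  54  53  53  55  54  54  54  56  56  56  57  57  57  58  58  59
  58  59  59  59  60  59  59  60  60  61  61  61  61  61  62  63  77 107
 124 127 128 131 142 166 186 195 196 194 200 224 232 233]
```

step_arm(moves=[0, 0, 0, 0, 0, 0, 0, 0, 0, -0.5, 0, 0, 0, 0, -1, 0, 0, 0, 0, -1, 0, 0, 0, 0, -1])

```text
clock: 13.2
position: [0.461, -0.0565, 0.0661]
ee_rot: [0.0, 0.999, -0.035, 0.0]
contact_force: [-0.5, -0.4, 0.5]
width: 0.0857
```

step_arm(moves=[0, 0, -0.02, 0, -1, 0, 0, -0.06, 0, -1, 0, 0, -0.12, 0, -1, 0, 0, -0.12, 0, -1, 0, 0, -0.12, 0, -1])

```text
clock: 13.7
position: [0.4611, -0.0566, 0.127]
ee_rot: [0.0, 0.999, -0.035, 0.001]
contact_force: [-0.6, 0.2, -0.1]
width: 0.0853
```

Run:
```python
from h import *
d=grab("wrist","w9.png"); s=grab("scene","s9.png"); t=manip.get_state(); print(t["position"],t["contact_force"],t["clock"])
v=np.vstack([d["frame"][:250], cv2.resize(s["frame"][160:235,250:390],(640,343),interpolation=2)])
cv2.imwrite("pics/v9.png",v)
```

```text
[ 0.45988134 -0.05623675  0.12557705] [-0.56190274 -0.32070205 -0.73348314] 13.8
```

View pics/v9.png

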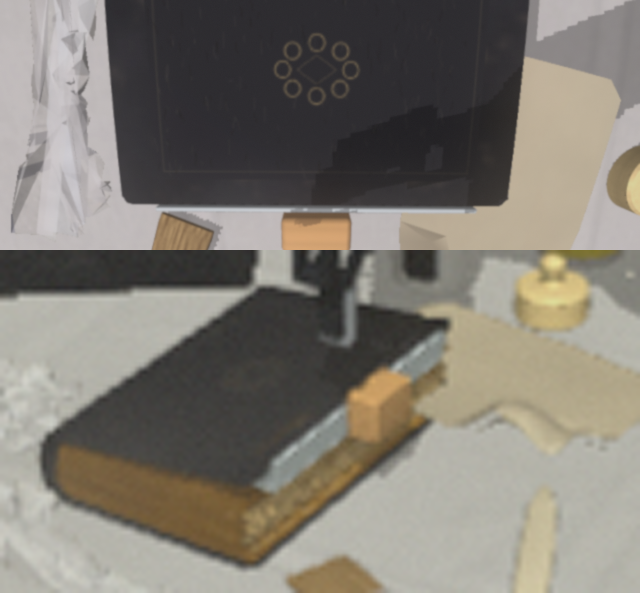

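The strip stays tucked after release. It is centred (strip 157–475 px, cover 122–508 px) with the upstand at the cover edge. Next I'll close the fingers and press.

step_arm(moves=[0.03, 0, 0, 0, 1, 0.076, 0, 0, 0, 1, 0.076, 0, 0, 0, 1, 0.076, 0, 0, 0, 1, 0.076, 0, 0, 0, 1])

```text
clock: 14.3
position: [0.4975, -0.0588, 0.1252]
ee_rot: [-0.0, 0.999, -0.035, -0.001]
contact_force: [-0.9, -0.8, -0.0]
width: 0.0121
```

step_arm(moves=[0, 0, 0.03, 0, 1, 0, 0, 0.06, 0, 1, 0, 0, 0.075, 0, 1, 0, 0, 0.085, 0, 1, 0, 0, 0.085, 0, 1])

```text
clock: 14.8
position: [0.4979, -0.059, 0.0831]
ee_rot: [-0.0, 0.999, -0.035, -0.001]
contact_force: [-0.1, -0.2, -0.1]
width: 0.0001
```

step_arm(moves=[0, 0, 0.006, 0, 1, 0, 0, 0.012, 0, 1, 0, 0, 0.016, 0, 1, 0, 0, 0.02, 0, 1, 0, 0, 0.02, 0, 1])

```text
clock: 15.3
position: [0.4985, -0.0591, 0.0734]
ee_rot: [0.0, 0.999, -0.035, 0.0]
contact_force: [-0.3, -0.1, 0.0]
width: -0.0001
```

step_arm(moves=[0, 0, 0.003, 0, 1, 0, 0, 0.006, 0, 1, 0, 0, 0.009, 0, 1, 0, 0, 0.012, 0, 1, 0, 0, 0.012, 0, 1])

```text
clock: 15.8
position: [0.4981, -0.059, 0.0673]
ee_rot: [0.0, 0.999, -0.035, -0.0]
contact_force: [-1.2, -0.1, 1.5]
width: 0.0002
```

step_arm(moves=[0, 0, 0.002, 0, 1, 0, 0, 0.004, 0, 1, 0, 0, 0.006, 0, 1, 0, 0, 0.008, 0, 1, 0, 0, 0.008, 0, 1])

```text
clock: 16.3
position: [0.498, -0.0591, 0.0646]
ee_rot: [0.0, 0.999, -0.035, -0.0]
contact_force: [-4.9, 0.5, 12.5]
width: 0.0001
```

Resting flat at 12.5 N. I'll relieve the sideways push a little, then check.

step_arm(moves=[-0.001, 0, 0, 0, 1, -0.002, 0, 0, 0, 1, -0.002, 0, 0, 0, 1])

```text
clock: 16.6
position: [0.498, -0.0591, 0.0647]
ee_rot: [0.0, 0.999, -0.035, 0.001]
contact_force: [-3.8, 0.2, 12.1]
width: 0.0001
```

Run:
```python
from h import *
F=[]
for i in range(4):
  d=grab("wrist"); t=manip.get_state(); F.append(t["contact_force"])
print(np.mean(F,0).round(2),t["position"].round(4),t["clock"])
def cov(im,x0,x1,y0,y1,fn):
  pass
# grip block position now vs after release (top face at 74 mm), and cover left/right
for n in("w9.png",None):
  D=load(n) if n else d; im=cv2.imread("pics/"+n) if n else d["frame"]
  hsv=cv2.cvtColor(im,cv2.COLOR_BGR2HSV); o=((hsv[...,0]<22)&(hsv[...,1]>70)).astype(np.uint8)
  for c in cv2.findContours(o,0,1)[0]:
    if cv2.contourArea(c)>400: b=cv2.boundingRect(c); print(n,b,onz(D,b[0]+b[2]/2,b[1]+b[3]/2,.074).round(4))
s=grab("scene","s10.png"); a=cv2.imread("pics/s9.png"); b=s["frame"]
def gr(im):
  hsv=cv2.cvtColor(im[190:235,300:360],cv2.COLOR_BGR2HSV); o=((hsv[...,0]<18)&(hsv[...,1]>90)&(hsv[...,2]>170)); v,u=np.nonzero(o); return u.mean()+300,v.mean()+190,o.sum()
print("scene block",gr(a),gr(b))
for n,r in (("book corner",(slice(215,240),slice(290,325))),("spine corner",(slice(185,225),slice(255,280))),("pot/weight",(slice(140,185),slice(330,390)))):
  t_=a[r]; res=cv2.matchTemplate(b[r[0].start-6:r[0].stop+6,r[1].start-6:r[1].stop+6],t_,5); _,mx,_,l=cv2.minMaxLoc(res); print(n,mx,l[0]-6,l[1]-6)
```

```text
[-3.3   0.23 11.91] [ 0.498  -0.059   0.0647] 16.8
w9.png (0, 376, 37, 24) [0.3551 0.1695 0.074 ]
w9.png (0, 335, 76, 23) [0.3929 0.1381 0.074 ]
w9.png (282, 213, 69, 40) [ 0.4647 -0.0569  0.074 ]
w9.png (149, 213, 64, 66) [0.4618 0.0218 0.074 ]
w9.png (607, 147, 33, 68) [ 0.4835 -0.233   0.074 ]
None (307, 350, 19, 40) [ 0.4634 -0.0566  0.074 ]
None (119, 334, 68, 30) [0.4788 0.0133 0.074 ]
scene block (np.float64(330.4259259259259), np.float64(193.1851851851852), np.int64(54)) (np.float64(330.4339622641509), np.float64(193.0943396226415), np.int64(53))
book corner 0.9987525343894958 0 0
spine corner 0.9988335967063904 0 0
pot/weight 0.6983035802841187 -6 1
```

Run:
```python
from h import *
a=cv2.imread("pics/top0.png"); b=grab("top","top9.png")["frame"]
for n,(u,v) in {"pot":(417,195),"weight":(412,232)}.items():
  t=a[v-13:v+13,u-13:u+13]; r=cv2.matchTemplate(b[v-19:v+19,u-19:u+19],t,5); _,m,_,l=cv2.minMaxLoc(r); print(n,round(m,3),l[0]-6,l[1]-6)
t=manip.get_state(); print(t["contact_force"].round(1),t["position"].round(4),t["clock"])
job.sign_off()
```

```text
pot 0.553 -1 0
weight 0.606 0 0
[-3.   1.1 11.1] [ 0.498  -0.059   0.0647] 16.9
the job is handed in; nothing more can be done
```

The strip is tucked under the middle of the cover's outer edge. The closed fingertips are holding the cover down on it with about 11–12 N, and I handed the job in at 16.9 s.

**Grasp:** My first grasp landed the fingertips on the strip's upstand. Closing there pressed with about 56 N and pulled the strip roughly 1 cm towards the robot. I put it down and gripped again further back, and that grip held the strip level.

**Insertion:** The strip's tongue went in without touching anything until the upstand met the cover edge. Contact there was about 2–3 N, with one 5 N reading as I lowered the strip. In the wrist picture the strip was centred on the cover to about 1 px. It stayed in place when I let go.

**Last checks:**
- **Cover:** the fingertips stopped firmly at about 51 mm height, close to where a cover lying flat on the strip should stop. I did not measure the cover's angle directly.
- **Book and strip:** neither moved visibly in the scene camera between letting go and pressing. I did not compare the book's position from before the insertion.
- **Sideways push:** about 3 N remains on the cover, and the book does not move under it.
- **Pot and weight:** they match their starting places to within 1 px in the top view. The match scores were weak (0.55 and 0.61), and I did not find out why. The scene-camera check of them was inconclusive (score 0.70), probably because the gripper was in the way.

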